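# Slide the drain cover home in the soap dish

## Task

Move the yellow bottle off the soap dish and stand it upright on the round black mat in the tray. Then slide the aluminium drain cover across the dish, without ever lifting it off the dish and pushing only gently, until it drops flat into the round drain pocket, and leave it there. Leave the brush and the three hooks where they lie.

Things in the scene. Friction and masses are not known exactly. Their poses are not given: they have to be found in the camera images.
- tray: Blue plastic tray, 300 (x) by 440 (y) mm, walls 4 mm thick, 26 mm high, fixed. Origin at the centre of its underside on the work surface; inner floor 4 mm up. Tray +x points to its back, away from the robot. A steel spring clip (to 54 mm high) sits on its +y wall at tray x = -100 mm.
- rim (a point): Point on the inner face of the soap dish's back rim, at slab height. White ceramic dish, fixed at the tray's back: flat smooth slab 95 (x) by 270 (y) mm, top 18 mm above the work surface; rim 7 mm high, 8 mm thick along its whole back edge, parallel to tray y. The dish's centre is 39.5 mm in front of this point and, unmeasured, -30 to +30 mm from it in tray y.
- search (a point): Middle of the stretch where the drain pocket may be, at slab height. The pocket (round, 53 mm across, 4.5 mm deep, flat bottom, dark centre) is 85 mm to +y of the dish's centre, so at this point's tray x (25.7 mm in front of the rim face) but -30 to +30 mm from it in tray y: find it by feel or sight. As the cover's edge dips in, the push rises to about 3 N before the drop.
- mat (a point): Centre of the round black mat, 90 mm across, flat on the tray's floor at tray x = -40, y = -130 mm. Nothing stands on it.
- cover: Aluminium drain cover: plain disc 50 mm across, 10 mm thick, 0.10-0.20 kg, loose; origin at the centre of its underside. Starts flat on the slab, 8 to 19 mm from the rim, 58 to 78 mm to -y of the dish's centre. Straddled loosely and pushed along the rim it drops in by itself within 1.5 mm of the pocket's centre (5.5 mm stay proud); then the push force rises steeply. Over 15 N chips the glaze.
- bottle: Closed yellow plastic bottle, 44 mm across, 100 mm tall with its white cap, about 0.12 kg, loose. Origin at the centre of its underside. Stands on the dish's slab between the cover and the pocket, in the cover's way.
- brush: Orange lint brush lying in the front left of the tray, 50 mm wide, 182 mm long with its handle (towards its +y), 18 mm high, loose. Origin under the middle of its 100 mm long head. Not to be disturbed.
- hook0: Aluminium hook, a strip 55 by 18 mm, 4 mm thick, with one end turned up to 21 mm, loose in the front of the tray. Origin under the strip's centre. Not to be disturbed.
- hook1: Another such hook.
- hook2: Another such hook.
Not all that is in view belongs to the job. There is more than one size of the cover; the job needs the largest.

How it is judged:
By the outcome, as a careful person would: the job done as asked, in the order asked, and still so for the second after the job is handed in, with the robot touching nothing.
It also fails if it takes over 64 s, if anything falls off the work surface, if the arm or the gripper's body presses on something with over 40 N, if the wrist force passes 120 N, or if a joint passes its speed limit or range.

## Robot

A 7-joint arm with a two-finger parallel gripper is mounted at the origin on the work surface. World frame = base frame: x ahead of the robot, y to its left, z up, the work surface at z = 0. Lengths are in m, angles in rad, forces in N, time in s.
With the tool pointing down it reaches from about 0.4 to 0.85 m from the base axis. Payload 6.9 kg.
Tool frame: the origin (TCP) lies on the centre line of the jaws, within the pads' length; the fingertips stand 11 mm ahead of it and the grasp point (between the pads) lies 8 mm behind it (r.tip_extent is the distance from the TCP to the fingertips, in m); z points along the fingers, y is the line along which they close (so a half turn about z gives the same grasp; the last joint's range is limited). The gripper opens to 85 mm and grips with 20 to 120 N. Pads are 22 mm wide; open, the fingers measure 114 mm over their backs; the gripper's body (76 mm by 85 mm) begins 54 mm behind the grasp point. The pads swing forward as they close: fully open they stand 13 mm farther back than shut.
Start: joints at [1.288, 0.507, -0.238, 1.5, 0.126, 1.149, -0.155], TCP at [0.236, -0.579, 0.242] pointing down, gripper open.
Joint ranges: [-3.08, 3.08], [-0.24, 2.05], [-1.43, 1.35], [0, 2.5], [-1.52, 4.66], [0.17, 1.96], [-2.89, 2.89]. Speed limits (rad/s): [2.39, 2.39, 3.14, 3.14, 3.14, 3.14, 3.14].

## Interface

Orientations are given as a unit quaternion [w, x, y, z].
In Python, from plant import r, vision, job gives the robot as it stands.
- The arm moves only by the tool step_arm, never from a script. Its argument "increments" is a list of rows, each a list of 7 numbers: the shift along the tool's x, y, z in cm, then the turn, a rotation vector about the tool's x, y, z in units of 5 degrees (1.0 is 5 degrees), then the finger opening in cm, from 0 to 8.54. A call has 1 to 12 rows; each row shifts and turns the commanded pose from where the row before left it, along the tool's axes as they then stand; what a row does not reach is not made up. A row lasts 1/10 s, in which the tool goes at most 50 mm and 8.59 degrees, less where a joint would pass 70% of its speed; a pose out of reach is approached as far as the arm can. A call with a gripper value outside its range is refused whole. The fingers move at their own pace and stop on an object; "force" is the grip in N (left out, the last holds). Time passes only in rows, so rows that do not move let the fingers close. It gives the time, the measured TCP pose, the force, the opening and the grip force at its end, in the units of the state.
- r.state(): the state, without advancing time (a new reading comes with each control period).
- vision.snapshot(name): name is "scene" or "side" or "wrist"; returns the picture (420x560x3 uint8, blue, green, red); there is no depth.
- vision.camera_info(name): a dict with "fx", "fy", "cx", "cy" (pixels), "k1" (the pictures are not rectified: a ray, as slopes to the right and down, at radius r is drawn at 1 + k1 r^2 times it, then the intrinsics apply), "xyz" and "orientation" of the camera in the world. Camera axes: x right, y up, looking along -z (the intrinsics and any distortion apply to the point x, -y, -z); pixel columns grow to the right and rows downward; lengths in m; the calibration is good to about 2 mm. A picture is of the moment at which its call begins: read the wrist's pose just before it. camera_info takes no time and is no camera call; for the wrist camera it gives the pose at the moment of the call.
- job.job_done(): hands the job in; it is judged then, once.
The state is a dict: "time": time; "q": joint angles; "joint_velocities": joint speeds; "tau": joint torques, N m; "position": TCP position; "ee_rot": TCP orientation; "force": force on the tool from outside, world axes, zero at the start; "torque": the same for the moment, N m; "gripper_width": opening from 0.0 (shut) to 1.0 (fully open); "grip_force": force on a finger pad.
Only numpy, scipy, OpenCV 4.12 (cv2) and the standard library are available. Lean on these libraries where they do the work, as an engineer would, in place of code of your own. Each camera call takes 0.05 s, during which the arm holds its last target. There are 200 camera calls.

## Working session

There is one attempt and no reset: what is moved stays moved. The work goes in short steps, Python scripts to look and compute and a tool call to move; the robot and the scene stay as the last step left them, time stands still between calls to the robot, and variables do not carry over. Pictures are saved under pics/ and viewed, at most 10 in all, crops included, and the job is handed in when it is done.

Besides the shell and the picture viewer there is one more tool, called after "Request:" as a command line: name --pt "numbers of a row" for each row, then --argument value for the rest. step_arm: Moves the arm, as the interface text tells. Its arguments: {"type":"object","properties":{"increments":{"type":"array","items":{"type":"array","items":{"type":"number"}}},"force":{"type":"number"}},"required":["increments"]}

```bash
ls; mkdir -p pics
python3 - <<'E'
from plant import r, vision, job
import cv2
for n in ("scene","side"):
    cv2.imwrite(f"pics/{n}0.png",vision.snapshot(n)); print(n,vision.camera_info(n))
s=r.state(); print(s)
print(vision.camera_info("wrist"))
E
```

```text
pics
scene {'fx': 401.1543902136358, 'fy': 401.1543902136358, 'cx': 274.71450473051175, 'cy': 210.57973653057383, 'k1': 0.027877409723311795, 'xyz': array([ 0.95443747, -0.16861859,  0.68536961]), 'orientation': array([0.82101512, 0.23587386, 0.14549879, 0.49912703])}
side {'fx': 394.362211280177, 'fy': 394.362211280177, 'cx': 281.4605081425183, 'cy': 207.5439403347035, 'k1': -0.0723830588509645, 'xyz': array([0.23265229, 0.41390574, 0.37617754]), 'orientation': array([-0.31993579, -0.17444131,  0.44904717,  0.81582348])}
{'time': 0.1, 'q': array([ 1.28850596,  0.50828377, -0.23749576,  1.50105953,  0.12571741,
        1.14886444, -0.15481409]), 'joint_velocities': array([ 2.04570149e-03, -7.60727450e-04,  1.05571591e-05, -3.16842539e-03,
        5.06631194e-04, -1.14826405e-03,  8.59053393e-04]), 'tau': array([-5.17701134e-03, -6.21827316e+01, -2.19486170e+00, -2.50200427e+01,
        1.24765362e-02,  7.87471596e-03,  3.43238560e-05]), 'position': array([ 0.23608686, -0.57822724,  0.2414875 ]), 'ee_rot': array([-7.92310307e-04,  9.81263077e-01,  1.92670993e-01, -1.84199709e-04]), 'force': array([ 0.21058971,  0.19755784, -0.05053457]), 'torque': array([0.01419953, 0.00984074, 0.00368721]), 'grip_force': 0.0, 'gripper_width': 1.002673463782236}
{'fx': 352.2092762400135, 'fy': 352.2092762400135, 'cx': 278.1087017970108, 'cy': 211.30693447408038, 'k1': -0.07911036359300265, 'xyz': array([ 0.31279963, -0.54619854,  0.37285348]), 'orientation': array([ 0.81868307, -0.13538118,  0.0914102 , -0.5505217 ])}
```

View pics/scene0.png

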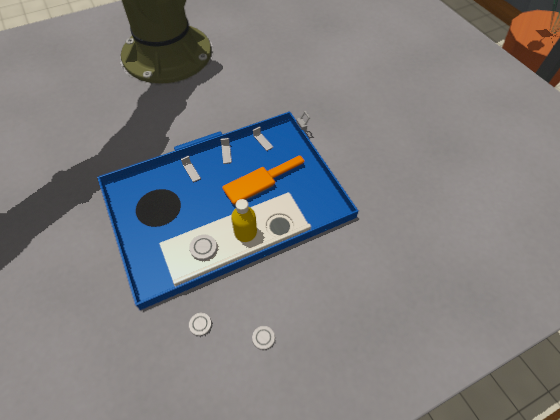

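View pics/side0.png

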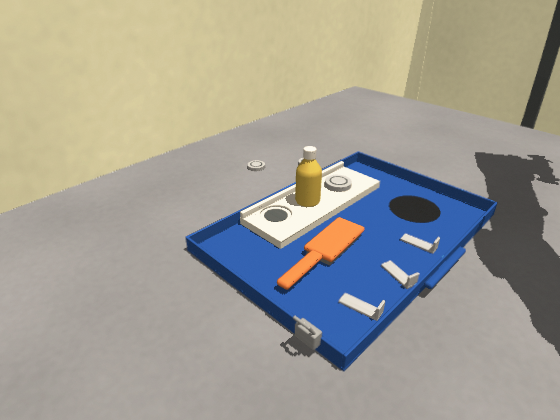

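The scene picture shows the tray, with the dish along its far (bottom) edge. The cover is at about (203,247), the bottle at (244,222), the pocket at (280,225) and the mat at (158,207).

What could be taken for the cover: the disc on the dish at (203,247), the table discs at (200,324) and (263,338), and the pocket at (280,225). I choose (203,247): it is on the slab and the largest. I'll check it in a close crop.

```bash
cat > h.py <<'E'
import numpy as np, cv2
from scipy.spatial.transform import Rotation as R
def cam(i):
    q=i["orientation"]; return R.from_quat([q[1],q[2],q[3],q[0]]).as_matrix(), np.array(i["xyz"])
def K(i): return np.array([[i["fx"],0,i["cx"]],[0,i["fy"],i["cy"]],[0,0,1.]]), np.array([i["k1"],0,0,0,0.])
def proj(i,P):
    M,c=cam(i); p=(np.atleast_2d(P)-c)@M*[1,-1,-1]
    return cv2.projectPoints(p.reshape(-1,1,3),np.zeros(3),np.zeros(3),*K(i))[0].reshape(-1,2)
def onz(i,uv,z):
    M,c=cam(i); n=cv2.undistortPoints(np.array(uv,float).reshape(-1,1,2),*K(i)).reshape(-1,2)
    d=np.c_[n[:,0],-n[:,1],-np.ones(len(n))]@M.T
    return c+d*((z-c[2])/d[:,2])[:,None]
E
python3 - <<'E'
from h import *
from plant import vision
a=cv2.imread("pics/scene0.png"); 
cv2.imwrite("pics/c1.png",cv2.resize(a[105:345,95:365],None,fx=2.5,fy=2.5,interpolation=cv2.INTER_CUBIC))
b=cv2.imread("pics/side0.png")
cv2.imwrite("pics/c2.png",cv2.resize(b[140:370,180:500],None,fx=2.5,fy=2.5,interpolation=cv2.INTER_CUBIC))
i=vision.camera_info("scene")
for n,uv,z in [("cover",(203,245.5),.028),("d1",(200,323),.01),("d2",(263,337),.01),("mat",(158,207.5),.004),("pocket",(280,225),.018),("cap",(242,204),.115),("c",(139,303),.026),("c2",(357,212),.026),("c3",(291,114),.026),("c4",(100,178),.026)]:
    print(n,onz(i,uv,z)[0].round(4))
E
```

```text
cover [ 0.5925 -0.1321  0.028 ]
d1 [ 0.7168 -0.1903  0.01  ]
d2 [ 0.7867 -0.1063  0.01  ]
mat [ 0.4576 -0.179   0.004 ]
pocket [0.6142 0.0162 0.018 ]
cap [ 0.5974 -0.0487  0.115 ]
c [ 0.643  -0.2685  0.026 ]
c2 [0.6612 0.1597 0.026 ]
c3 [0.3706 0.1727 0.026 ]
c4 [ 0.3508 -0.26    0.026 ]
```

View pics/c1.png

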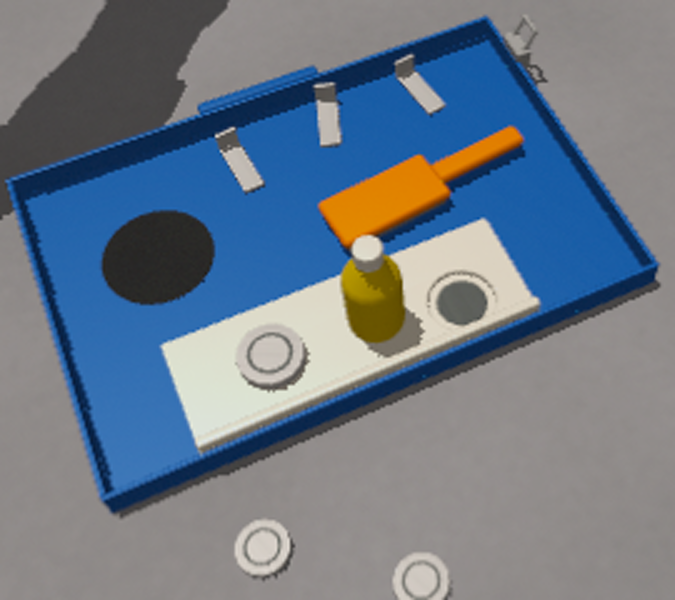

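View pics/c2.png

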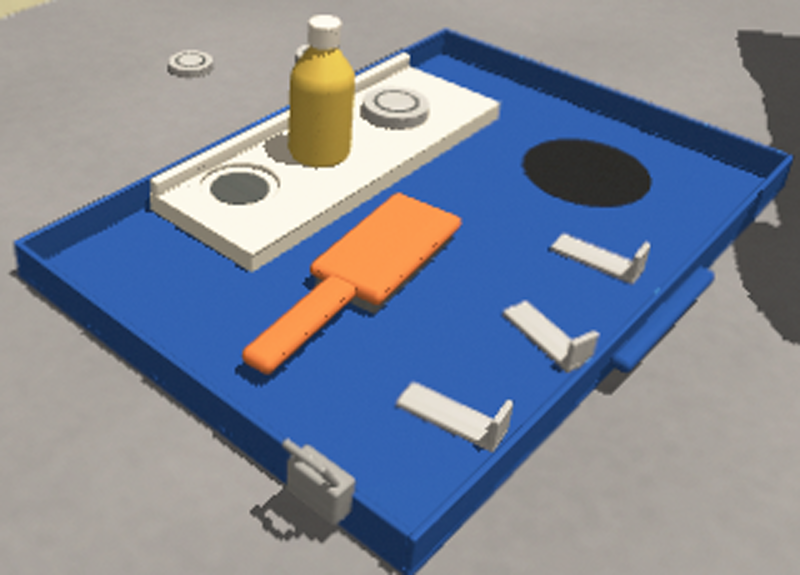

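The crops confirm it: the disc on the dish at c1 (270,355) is clearly bigger than the two on the table at (263,548) and (420,580). The pocket is at c1 (462,300). Next I fit the tray pose and the bottle.

Run:
```python
from h import *
from plant import vision
from scipy.optimize import least_squares
S=vision.camera_info("scene"); D=vision.camera_info("side")
s=lambda u,v:(u/2.5+95-.3,v/2.5+105-.3); d=lambda u,v:(u/2.5+180-.3,v/2.5+140-.3)
cor=np.array([[-.15,-.22,.026],[-.15,.22,.026],[.15,.22,.026],[.15,-.22,.026]])
ps=np.array([s(8,181),s(488,17),s(657,265),s(107,498)]); pd=np.array([d(792,153),d(413,540),d(17,243),d(447,30)])
def T(p,L):
    c,sn=np.cos(p[2]),np.sin(p[2]); L=np.atleast_2d(L); return np.c_[p[0]+c*L[:,0]-sn*L[:,1],p[1]+sn*L[:,0]+c*L[:,1],L[:,2]]
f=lambda p:np.r_[proj(S,T(p,cor))-ps,proj(D,T(p,cor))-pd].ravel()
o=least_squares(f,[.5,-.05,-.04],loss='soft_l1'); p=o.x; print(p,np.degrees(p[2]),f(p).round(1))
print("mat",T(p,[-.04,-.13,.004]))
inv=lambda W:((W[:2]-p[:2])@np.array([[np.cos(p[2]),-np.sin(p[2])],[np.sin(p[2]),np.cos(p[2])]]))
a=cv2.imread("pics/scene0.png");b=cv2.imread("pics/side0.png")
for n,im,I in(("sc",a,S),("sd",b,D)):
    m=((im.max(2)<48)).astype(np.uint8); k,l,st,ce=cv2.connectedComponentsWithStats(m)
    j=[q for q in range(1,k) if 300<st[q,4]<1700]; 
    for q in j: print(n,"dark",ce[q].round(1),st[q,4],onz(I,ce[q],.004)[0].round(4))
    h=cv2.cvtColor(im,cv2.COLOR_BGR2HSV); m=cv2.inRange(h,(21,150,60),(33,255,255)); k,l,st,ce=cv2.connectedComponentsWithStats(m); q=1+st[1:,4].argmax(); print(n,"bottle",ce[q],st[q])
def rep(n,I,uv,z): W=onz(I,uv,z)[0]; print(n,W.round(4),inv(W).round(4))
rep("cover sc top",S,s(270,353),.028); rep("cover sd",D,d(396,103),.028)
rep("pocket sc",S,s(462,300),.0155); rep("pocket sd",D,d(241,187),.0155)
rep("slabF-y",S,s(162,346),.018);rep("slabF+y",S,s(485,219),.018);rep("sd",D,d(498,103),.018);rep("sd",D,d(250,257),.018)
rep("cap sc",S,s(369,243),.118);rep("cap sd",D,d(324,22),.118);rep("base sd",D,d(319,152),.018)
```

```text
[ 0.50213276 -0.04940951 -0.03608994] -2.0678015118265165 [-0.6 -0.7  0.2 -0.9  1.5 -0.3 -1.9  1.3  1.1  0.4  0.4  0.4 -2.6 -1.3
 -1.2 -1.7]
mat [[ 0.45746814 -0.17788157  0.004     ]]
sc dark [550.3  63.4] 488 [0.503  0.8522 0.004 ]
sc dark [157.7 207.6] 1250 [ 0.4576 -0.1796  0.004 ]
sc bottle [244.23374613 224.96594427] [232 207  25  35 646]
sd dark [535.4  96.4] 400 [ 0.4758 -1.1327  0.004 ]
sd dark [414.4 208.8] 937 [ 0.455  -0.1749  0.004 ]
sd bottle [307.85356455 182.78901734] [ 296  159   25   47 1038]
cover sc top [ 0.593  -0.1329  0.028 ] [ 0.0939 -0.0802]
cover sd [ 0.5901 -0.1286  0.028 ] [ 0.0907 -0.0759]
pocket sc [0.6119 0.0164 0.0155] [0.1073 0.0697]
pocket sd [0.6095 0.0178 0.0155] [0.1049 0.071 ]
slabF-y [ 0.5449 -0.2017  0.018 ] [ 0.0482 -0.1506]
slabF+y [0.5546 0.0674 0.018 ] [0.0483 0.1187]
sd [ 0.5433 -0.1979  0.018 ] [ 0.0465 -0.1469]
sd [0.551  0.0718 0.018 ] [0.0445 0.1229]
cap sc [ 0.5957 -0.0471  0.118 ] [0.0934 0.0057]
cap sd [ 0.5955 -0.0456  0.118 ] [0.0932 0.0072]
base sd [ 0.5975 -0.0488  0.018 ] [0.0953 0.004 ]
```

Request:
step_arm --pt "0 0 0 0 0 1.62 8.5" --pt "0 0 0 0 0 1.62 8.5" --pt "0 0 0 0 0 1.62 8.5" --pt "2.4 -3.9 0 0 0 0 8.5" --pt "2.4 -3.9 0 0 0 0 8.5" --pt "2.4 -3.9 0 0 0 0 8.5" --pt "2.4 -3.9 0 0 0 0 8.5" --pt "2.4 -3.9 0 0 0 0 8.5" --pt "2.4 -3.9 0 0 0 0 8.5" --pt "2.4 -3.9 0 0 0 0 8.5" --pt "2.4 -3.9 0 0 0 0 8.5" --pt "2.4 -3.9 0 0 0 0 8.5"

```text
time: 1.3
position: [0.4655, -0.234, 0.2422]
ee_rot: [-0.0, 1.0, -0.018, -0.0]
force: [0.7, 0.1, 0.3]
gripper_width: 0.999
grip_force: 0.0
```

Request:
step_arm --pt "2.4 -3.9 0 0 0 0 8.5" --pt "2.4 -3.9 0 0 0 0 8.5" --pt "2.4 -3.9 0 0 0 0 8.5" --pt "2.4 -3.9 0 0 0 0 8.5" --pt "0 0 0 0 0 0 8.5" --pt "0 0 0 0 0 0 8.5"

```text
time: 1.9
position: [0.5666, -0.082, 0.2416]
ee_rot: [-0.0, 1.0, -0.017, -0.001]
force: [-0.7, -1.2, 0.3]
gripper_width: 0.997
grip_force: 0.0
```

```bash
cat >> h.py <<'E'
TP=np.array([0.50213,-0.04941,-0.03609])
def delta(s,target,yaw=TP[2]):
    q=s["ee_rot"]; M=R.from_quat([q[1],q[2],q[3],q[0]]); d=M.inv().apply(np.array(target)-s["position"])*100
    c,n=np.cos(yaw),np.sin(yaw); G=R.from_matrix([[c,n,0],[n,-c,0],[0,0,-1]])
    return d.round(2),(np.degrees((M.inv()*G).as_rotvec())/5).round(2)
def inv(W): 
    c,n=np.cos(TP[2]),np.sin(TP[2]); return (np.atleast_2d(W)[:,:2]-TP[:2])@np.array([[c,-n],[n,c]])
def world(x,y):
    c,n=np.cos(TP[2]),np.sin(TP[2]); return np.array([TP[0]+c*x-n*y,TP[1]+n*x+c*y])
E
python3 - <<'E'
from h import *
from plant import r,vision
s=r.state(); i=vision.camera_info("wrist"); a=vision.snapshot("wrist"); cv2.imwrite("pics/w1.png",a); np.save("w1.npy",i,allow_pickle=True)
print(s["time"],s["position"],delta(s,[.5955,-.0465,.061]))
for z in(.018,.028,.118): print(z,onz(i,(280,210),z))
E
```

```text
1.9 [ 0.5665695  -0.08201687  0.24164648] (array([ 2.8 , -3.64, 18.06]), array([-0.  ,  0.01,  0.03]))
0.018 [[ 0.52977756 -0.08211392  0.018     ]]
0.028 [[ 0.53315032 -0.08216686  0.028     ]]
0.118 [[ 0.56350516 -0.08264332  0.118     ]]
```

View pics/w1.png

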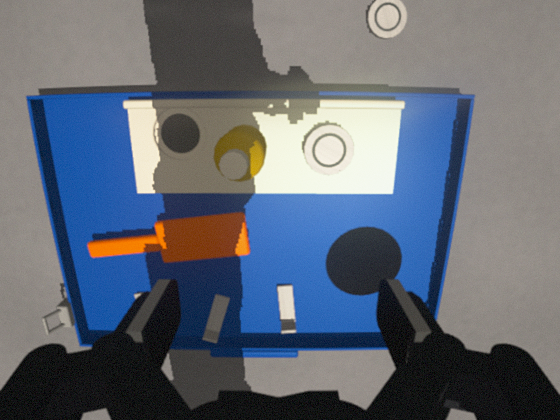

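The wrist view has +x up and +y left. The cover is at (328,149), the pocket at (180,134), the bottle cap at (234,164) and the rim's inner edge at row ~108.

Run:
```python
from h import *
i=np.load("w1.npy",allow_pickle=True).item()
for n,uv,z in [("cover",(328.5,148.5),.028),("pocketrim",(178,134),.018),("pocketdark",(180.5,133.5),.0135),("cap",(234,164.5),.118),("base",(242,150),.045),("rimL",(130,109),.018),("rimR",(400,108.5),.018),("frontL",(137.5,193),.018),("frontR",(393,193),.018),("mat",(364,261),.005)]:
    W=onz(i,uv,z); print(n,W.round(4),inv(W).round(4))
a=cv2.cvtColor(cv2.imread("pics/w1.png"),cv2.COLOR_BGR2GRAY)
print(a[95:125,330].tolist()); print(a[95:125,160].tolist())
```

```text
cover [[ 0.595  -0.1317  0.028 ]] [[ 0.0958 -0.0789]]
pocketrim [[0.6135 0.0172 0.018 ]] [[0.1089 0.0706]]
pocketdark [[0.6134 0.0158 0.0135]] [[0.1089 0.0692]]
cap [[ 0.5999 -0.0501  0.118 ]] [[0.0977 0.0028]]
base [[ 0.5991 -0.0488  0.045 ]] [[0.0968 0.0041]]
rimL [[0.6402 0.0625 0.018 ]] [[0.1339 0.1168]]
rimR [[ 0.631  -0.2035  0.018 ]] [[ 0.1343 -0.1494]]
frontL [[0.554  0.0681 0.018 ]] [[0.0476 0.1193]]
frontR [[ 0.5446 -0.2019  0.018 ]] [[ 0.0479 -0.1509]]
mat [[ 0.4592 -0.178   0.005 ]] [[-0.0383 -0.1301]]
[112, 105, 106, 116, 146, 203, 227, 235, 238, 239, 241, 237, 222, 220, 235, 239, 238, 238, 239, 240, 240, 238, 240, 242, 241, 241, 241, 215, 166, 165]
[50, 48, 53, 65, 87, 115, 115, 117, 119, 118, 117, 109, 106, 108, 116, 120, 112, 112, 108, 107, 108, 117, 116, 118, 114, 117, 120, 115, 116, 117]
```

Request:
step_arm --pt "1.5 -1.75 0 0 0 0 8.5" --pt "1.5 -1.75 0 0 0 0 8.5" --pt "0 0 4.5 0 0 0 8.5" --pt "0 0 4.5 0 0 0 8.5" --pt "0 0 4.5 0 0 0 8.5" --pt "0 0 3 0 0 0 8.5" --pt "0 0 1.5 0 0 0 8.5" --pt "0 0 0 0 0 0 8.5" --pt "0 0 0 0 0 0 8.5"

```text
time: 2.85
position: [0.5976, -0.0509, 0.0627]
ee_rot: [0.0, 1.0, -0.019, -0.0]
force: [0.2, -0.2, 0.2]
gripper_width: 0.99
grip_force: 0.0
```

Request:
step_arm --pt "0 0 0 0 0 0 6" --pt "0 0 0 0 0 0 4.8" --pt "0 0 0 0 0 0 4" --pt "0 0 0 0 0 0 3.5" --pt "0 0 0 0 0 0 3.5" --pt "0 0 0 0 0 0 3.5" --pt "0 0 0 0 0 0 3.5" --pt "0 0 0 0 0 0 3.5" --force 25

```text
time: 3.65
position: [0.5983, -0.0496, 0.0636]
ee_rot: [0.0, 1.0, -0.018, 0.001]
force: [-0.4, -0.2, 5.7]
gripper_width: 0.501
grip_force: 25.0
```

Request:
step_arm --pt "0 0 -1.5 0 0 0 3.5" --pt "0 0 -3 0 0 0 3.5" --pt "-1.5 1.5 -2.5 0 0 0 3.5" --pt "-2.5 2.5 0 0 0 0 3.5" --pt "-3 3 0 0 0 0 3.5" --pt "-3 3 0 0 0 0 3.5" --pt "-2.5 2.4 0 0 0 0 3.5" --pt "-1.1 1.0 2 0 0 0 3.5" --pt "0 0 2.5 0 0 0 3.5" --pt "0 0 2 0 0 0 3.5" --pt "0 0 0 0 0 0 3.5" --pt "0 0 0 0 0 0 3.5"

```text
time: 4.85
position: [0.4572, -0.1782, 0.0677]
ee_rot: [-0.0, 1.0, -0.018, -0.0]
force: [0.2, -0.2, -0.3]
gripper_width: 0.504
grip_force: 26.0
```

Run:
```python
from h import *
from plant import r,vision
s=r.state(); print(s["position"],s["gripper_width"],delta(s,[.4577,-.1785,.0506]))
b=vision.snapshot("side"); cv2.imwrite("pics/side1.png",cv2.resize(b[60:300,250:530],None,fx=2.5,fy=2.5))
```

```text
[ 0.4571568  -0.17817435  0.06770143] 0.5041890256247352 (array([0.06, 0.03, 1.71]), array([-0.,  0.,  0.]))
```

View pics/side1.png

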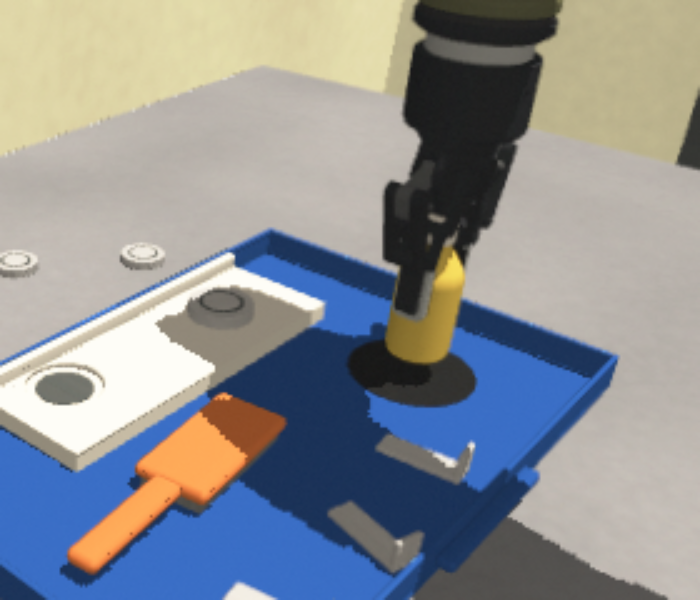

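The bottle hangs upright over the mat, its base at crop (420,350) with the mat centred near (412,372). I'll lower it gently.

Request:
step_arm --pt "0 0 0.8 0 0 0 3.5" --pt "0 0 0.5 0 0 0 3.5" --pt "0 0 0.3 0 0 0 3.5" --pt "0 0 0 0 0 0 3.5" --pt "0 0 0 0 0 0 3.5"

```text
time: 5.4
position: [0.457, -0.1783, 0.0512]
ee_rot: [-0.0, 1.0, -0.018, -0.0]
force: [1.0, 0.8, -1.7]
gripper_width: 0.505
grip_force: 26.0
```

Request:
step_arm --pt "0 0 0.05 0 0 0 3.5" --pt "0 0 0.05 0 0 0 3.5" --pt "0 0 0 0 0 0 3.5" --pt "0 0 0 0 0 0 3.5"

```text
time: 5.8
position: [0.457, -0.1784, 0.0503]
ee_rot: [-0.0, 1.0, -0.018, 0.0]
force: [0.2, -0.5, -0.8]
gripper_width: 0.504
grip_force: 26.0
```

Request:
step_arm --pt "0 0 0.05 0 0 0 3.5" --pt "0 0 0.05 0 0 0 3.5" --pt "0 0 0 0 0 0 3.5" --pt "0 0 0 0 0 0 3.5"

```text
time: 6.2
position: [0.4571, -0.1783, 0.0495]
ee_rot: [0.0, 1.0, -0.018, 0.0]
force: [-0.6, 0.9, 3.7]
gripper_width: 0.507
grip_force: 26.4
```

Request:
step_arm --pt "0 0 0 0 0 0 4.6" --pt "0 0 0 0 0 0 5.2" --pt "0 0 0 0 0 0 7" --pt "0 0 0 0 0 0 8.5" --pt "0 0 0 0 0 0 8.5" --pt "0 0 -1 0 0 0 8.5" --pt "0 0 -4 0 0 0 8.5" --pt "0 0 -4 0 0 0 8.5" --pt "0 0 -3 0 0 0 8.5" --pt "0 0 0 0 0 0 8.5" --pt "0 0 0 0 0 0 8.5"

```text
time: 7.3
position: [0.4572, -0.1785, 0.1703]
ee_rot: [0.0, 1.0, -0.018, 0.001]
force: [0.9, -0.9, -0.2]
gripper_width: 0.995
grip_force: 0.0
```

Run:
```python
from h import *
from plant import r,vision
s=r.state(); print(s["time"],s["position"])
c=np.array(world(.096,-.079)); print(c,delta(s,[*c,.15]))
b=vision.snapshot("side"); cv2.imwrite("pics/side2.png",cv2.resize(b[60:300,250:530],None,fx=2,fy=2))
```

```text
7.3 [ 0.45716586 -0.17852484  0.17027065]
[ 0.595217   -0.13182245] (array([13.62, -5.17,  2.05]), array([ 0.01, -0.02, -0.01]))
```

View pics/side2.png

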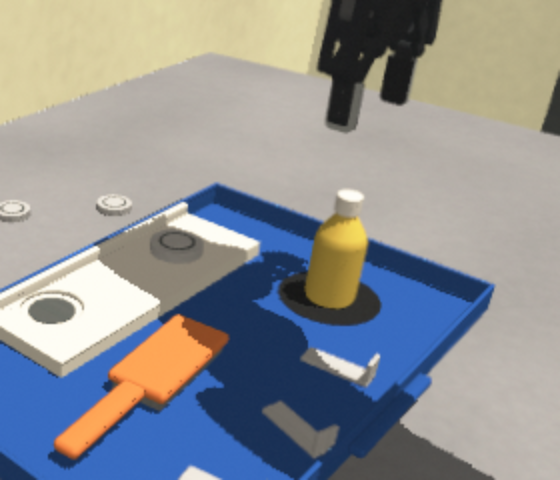

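The bottle stands upright in the middle of the mat, base at (332,295). Now I move over the cover and measure again from closer.

Request:
step_arm --pt "2.2 -0.7 0 0 0 0 6.5" --pt "3 -1.2 0 0 0 0 6.5" --pt "3 -1.2 0 0 0 0 6.5" --pt "3 -1.2 1 0 0 0 6.5" --pt "2.4 -0.9 2 0 0 0 6.5" --pt "0 0 1 0 0 0 6.5" --pt "0 0 0 0 0 0 6.5" --pt "0 0 0 0 0 0 6.5"

```text
time: 8.15
position: [0.5933, -0.1319, 0.1285]
ee_rot: [0.0, 1.0, -0.018, -0.001]
force: [-0.1, 0.1, 0.5]
gripper_width: 0.761
grip_force: 0.0
```

Run:
```python
from h import *
from plant import r,vision
s=r.state(); i=vision.camera_info("wrist"); a=vision.snapshot("wrist"); cv2.imwrite("pics/w2.png",a); np.save("w2.npy",i,allow_pickle=True)
print(s["time"],s["position"],s["gripper_width"],r.tip_extent)
```

```text
8.15 [ 0.59334713 -0.13191798  0.12847883] 0.7613149689635208 0.011
```

View pics/w2.png

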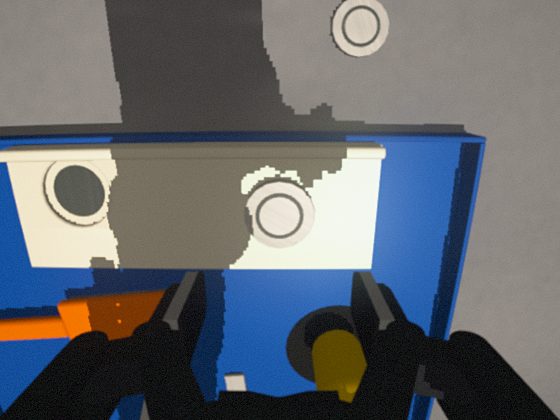

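The cover's top is centred at (280,213) and the pocket at (78,192). The rim's inner edge is at row ~158.

Run:
```python
from h import *
from plant import r
i=np.load("w2.npy",allow_pickle=True).item()
for n,uv,z in [("cover",(280,212.5),.028),("ring",(279.5,214.5),.028),("pocketrim",(77.5,192),.018),("dark",(79.5,191.5),.0135),("rimL",(40,160),.018),("rimR",(375,157.5),.018),("frontL",(33,266),.018),("frontR",(372,268),.018)]:
    W=onz(i,uv,z); print(n,W.round(4),inv(W).round(4))
a=cv2.cvtColor(cv2.imread("pics/w2.png"),cv2.COLOR_BGR2GRAY)
print(a[140:170,350].tolist()); print(a[140:170,30].tolist())
```

```text
cover [[ 0.5961 -0.1326  0.028 ]] [[ 0.0969 -0.0798]]
ring [[ 0.5946 -0.1322  0.028 ]] [[ 0.0954 -0.0794]]
pocketrim [[0.6141 0.0147 0.018 ]] [[0.1096 0.0681]]
dark [[0.6133 0.0158 0.0135]] [[0.1087 0.0692]]
rimL [[0.6391 0.0382 0.018 ]] [[0.1337 0.0925]]
rimR [[ 0.6305 -0.2     0.018 ]] [[ 0.1337 -0.1459]]
frontL [[0.5548 0.0671 0.018 ]] [[0.0484 0.1184]]
frontR [[ 0.5444 -0.2021  0.018 ]] [[ 0.0478 -0.1511]]
[97, 89, 103, 102, 107, 106, 111, 145, 190, 224, 234, 241, 240, 242, 242, 245, 243, 235, 227, 239, 244, 245, 243, 245, 244, 244, 245, 244, 244, 244]
[79, 80, 78, 71, 62, 75, 88, 96, 91, 102, 144, 187, 214, 228, 231, 232, 233, 233, 233, 230, 218, 208, 225, 230, 229, 229, 229, 229, 228, 228]
```

Request:
step_arm --pt "0.18 0 0 0 0 0.8 5.6" --pt "0 0 4 0 0 0.8 5.6" --pt "0 0 3 0 0 0 5.6" --pt "0 0 1 0 0 0 5.6" --pt "0 0 0.5 0 0 0 5.6" --pt "0 0 0.3 0 0 0 5.6" --pt "0 0 0.2 0 0 0 5.6" --pt "0 0 0 0 0 0 5.6" --pt "0 0 0 0 0 0 5.6"

```text
time: 9.1
position: [0.5971, -0.1315, 0.0401]
ee_rot: [0.0, 0.996, -0.088, 0.001]
force: [0.5, -0.2, -0.6]
gripper_width: 0.658
grip_force: 0.0
```

Run:
```python
from h import *
from plant import r
s=r.state(); print(s["time"],s["position"],inv(s["position"]),s["gripper_width"]*8.54,s["force"],delta(s,[.5952,-.1323,.03]))
```

```text
9.1 [ 0.59705206 -0.13148493  0.04009519] [[ 0.09782169 -0.07859649]] 5.623457876244341 [ 0.48545749 -0.16383062 -0.63924995] (array([-0.17,  0.11,  1.01]), array([ 0.  , -0.01, -1.6 ]))
```

Now I step down and feel for the slab.

Request:
step_arm --pt "-0.1 0.08 0.4 0 0 0 5.6" --pt "0 0 0.3 0 0 0 5.6" --pt "0 0 0.1 0 0 0 5.6" --pt "0 0 0 0 0 0 5.6" --pt "0 0 0 0 0 0 5.6"

```text
time: 9.6
position: [0.5955, -0.132, 0.0312]
ee_rot: [-0.0, 0.996, -0.088, -0.0]
force: [0.7, -0.5, -0.1]
gripper_width: 0.657
grip_force: 0.0
```

Request:
step_arm --pt "0 0 0.1 0 0 0 5.6" --pt "0 0 0.05 0 0 0 5.6" --pt "0 0 0 0 0 0 5.6" --pt "0 0 0 0 0 0 5.6"

```text
time: 10.0
position: [0.5955, -0.132, 0.0298]
ee_rot: [-0.0, 0.996, -0.088, 0.0]
force: [0.2, -0.0, 0.3]
gripper_width: 0.658
grip_force: 0.0
```

Request:
step_arm --pt "0 0 0.05 0 0 0 5.6" --pt "0 0 0.05 0 0 0 5.6" --pt "0 0 0 0 0 0 5.6"

```text
time: 10.3
position: [0.5954, -0.132, 0.0287]
ee_rot: [-0.0, 0.996, -0.088, -0.0]
force: [0.7, -0.9, -0.6]
gripper_width: 0.658
grip_force: 0.0
```

Request:
step_arm --pt "0 0 0.05 0 0 0 5.6" --pt "0 0 0 0 0 0 5.6" --pt "0 0 0 0 0 0 5.6"

```text
time: 10.6
position: [0.5955, -0.132, 0.0283]
ee_rot: [-0.0, 0.996, -0.088, -0.0]
force: [0.3, 0.8, 0.2]
gripper_width: 0.66
grip_force: 0.0
```

Request:
step_arm --pt "0 0 0.05 0 0 0 5.6" --pt "0 0 0 0 0 0 5.6" --pt "0 0 0 0 0 0 5.6"

```text
time: 10.9
position: [0.5954, -0.132, 0.0278]
ee_rot: [-0.0, 0.996, -0.088, -0.0]
force: [-0.3, 0.3, 0.3]
gripper_width: 0.657
grip_force: 0.0
```

Request:
step_arm --pt "0 0 0.05 0 0 0 5.6" --pt "0 0 0 0 0 0 5.6" --pt "0 0 0 0 0 0 5.6"

```text
time: 11.2
position: [0.5955, -0.132, 0.0273]
ee_rot: [-0.0, 0.996, -0.088, -0.0]
force: [-0.2, -0.0, 0.2]
gripper_width: 0.655
grip_force: 0.0
```

Request:
step_arm --pt "0 0 0.05 0 0 0 5.6" --pt "0 0 0 0 0 0 5.6" --pt "0 0 0 0 0 0 5.6"

```text
time: 11.5
position: [0.5955, -0.132, 0.0268]
ee_rot: [-0.0, 0.996, -0.088, -0.0]
force: [0.4, -0.1, 0.1]
gripper_width: 0.656
grip_force: 0.0
```

Request:
step_arm --pt "0 0 0.05 0 0 0 5.6" --pt "0 0 0 0 0 0 5.6" --pt "0 0 0 0 0 0 5.6"

```text
time: 11.8
position: [0.5955, -0.132, 0.0263]
ee_rot: [-0.0, 0.996, -0.088, -0.0]
force: [1.1, -0.8, -1.2]
gripper_width: 0.655
grip_force: 0.0
```

Request:
step_arm --pt "0 0 0.05 0 0 0 5.6" --pt "0 0 0 0 0 0 5.6" --pt "0 0 0 0 0 0 5.6"

```text
time: 12.1
position: [0.5955, -0.132, 0.0258]
ee_rot: [-0.0, 0.996, -0.088, -0.0]
force: [0.2, 0.1, 0.0]
gripper_width: 0.657
grip_force: 0.0
```

Request:
step_arm --pt "0 0 0.05 0 0 0 5.6" --pt "0 0 0 0 0 0 5.6" --pt "0 0 0 0 0 0 5.6"

```text
time: 12.4
position: [0.5955, -0.132, 0.0253]
ee_rot: [-0.0, 0.996, -0.088, -0.0]
force: [0.5, 0.1, 0.1]
gripper_width: 0.658
grip_force: 0.0
```

Request:
step_arm --pt "0 0 0.05 0 0 0 5.6" --pt "0 0 0 0 0 0 5.6" --pt "0 0 0 0 0 0 5.6"

```text
time: 12.7
position: [0.5955, -0.132, 0.025]
ee_rot: [0.0, 0.996, -0.088, 0.0]
force: [-0.8, 0.6, 3.3]
gripper_width: 0.653
grip_force: 1.4
```

Request:
step_arm --pt "0 0 0.05 0 0 0 5.6" --pt "0 0 0 0 0 0 5.6" --pt "0 0 0 0 0 0 5.6"

```text
time: 13.0
position: [0.5955, -0.132, 0.0249]
ee_rot: [0.0, 0.996, -0.088, 0.0]
force: [-1.4, 0.1, 8.0]
gripper_width: 0.661
grip_force: 3.7
```

Request:
step_arm --pt "0 0 -0.15 0 0 0 5.6" --pt "0 0 -0.15 0 0 0 5.6" --pt "0 0 0 0 0 0 5.4" --pt "0 0 0 0 0 0 5.3" --pt "0 0 0 0 0 0 5.3" --pt "0 0 0 0 0 0 5.3" --force 20

```text
time: 13.6
position: [0.5954, -0.132, 0.0272]
ee_rot: [-0.0, 0.996, -0.088, -0.0]
force: [-0.5, -0.6, -0.1]
gripper_width: 0.625
grip_force: 0.0
```

Run:
```python
from h import *
from plant import r
s=r.state(); print(s["time"],s["position"],inv(s["position"]),s["gripper_width"]*8.54,s["force"],s["grip_force"])
for t in [(.109,.012),(.109,.069)]: print(delta(s,[*world(*t),.0268]))
```

```text
13.6 [ 0.59543956 -0.13197557  0.02717067] [[ 0.09622795 -0.07914499]] 5.334152339376196 [-0.45032887 -0.55344862 -0.11625411] 0.0
(array([-0.01, -9.2 ,  0.04]), array([-0. ,  0. , -1.6]))
(array([ -0.8 , -14.85,   0.04]), array([-0. ,  0. , -1.6]))
```

Request:
step_arm --pt "0 -0.2 0.02 0 0 0 5.3" --pt "0 -0.4 0 0 0 0 5.3" --pt "0 -0.6 0 0 0 0 5.3" --pt "0 -0.6 0 0 0 0 5.3" --pt "0 -0.6 0 0 0 0 5.3" --pt "0 -0.6 0 0 0 0 5.3" --pt "0 -0.6 0 0 0 0 5.3" --pt "0 -0.6 0 0 0 0 5.3" --pt "0 -0.6 0 0 0 0 5.3" --pt "0 -0.6 0 0 0 0 5.3" --pt "0 -0.5 0 0 0 0 5.3" --pt "0 -0.3 0 0 0 0 5.3"

```text
time: 14.8
position: [0.6065, -0.0702, 0.0271]
ee_rot: [-0.0, 0.996, -0.088, 0.0]
force: [0.7, 0.0, -0.4]
gripper_width: 0.621
grip_force: 0.6
```

Request:
step_arm --pt "0 -0.3 0 0 0 0 5.3" --pt "0 -0.5 0 0 0 0 5.3" --pt "0 -0.5 0 0 0 0 5.3" --pt "0 -0.5 0 0 0 0 5.3" --pt "0 -0.4 0 0 0 0 5.3" --pt "0 -0.3 0 0 0 0 5.3" --pt "0 0 0 0 0 0 5.3" --pt "0 0 0 0 0 0 5.3"

```text
time: 15.6
position: [0.6108, -0.046, 0.0271]
ee_rot: [-0.0, 0.996, -0.088, 0.0]
force: [-0.8, -0.3, -0.1]
gripper_width: 0.621
grip_force: 0.0
```

Run:
```python
from h import *
from plant import r,vision
s=r.state(); i=vision.camera_info("wrist"); a=vision.snapshot("wrist"); cv2.imwrite("pics/w3.png",a); np.save("w3.npy",i,allow_pickle=True)
print(s["time"],s["position"],inv(s["position"]),s["gripper_width"]*8.54,s["force"],s["grip_force"])
for t in [(.109,.012),(.109,.069)]: print(delta(s,[*world(*t),.0268]))
```

```text
15.6 [ 0.61076549 -0.04602659  0.0270812 ] [[0.10844267 0.00730101]] 5.301056182978332 [-0.82305353 -0.34512886 -0.12277162] 0.0
(array([-0.01, -0.47,  0.03]), array([-0. , -0. , -1.6]))
(array([-0.8 , -6.12,  0.03]), array([-0. , -0. , -1.6]))
```

View pics/w3.png

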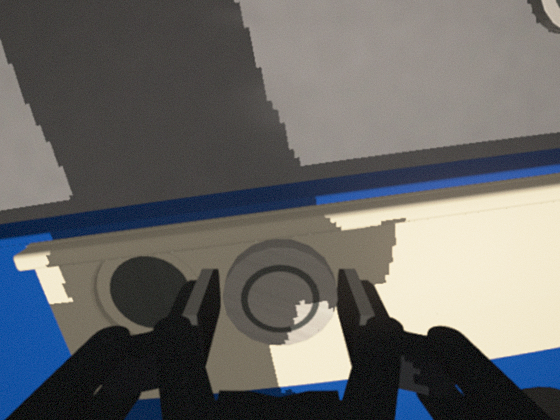

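The cover sits between the fingers, its top ring at (280,299). The rim crosses just behind it near (280,232), and the pocket's dark centre is at (148,292).

Run:
```python
from h import *
i=np.load("w3.npy",allow_pickle=True).item()
for n,uv,z in [("cover ring",(280.5,298.5),.028),("dark",(148.5,291.5),.0135),("rim top inner",(280,231),.025),("rimtop inner R",(500,206),.025)]:
    W=onz(i,uv,z); print(n,W.round(4),inv(W).round(4))
a=cv2.cvtColor(cv2.imread("pics/w3.png"),cv2.COLOR_BGR2GRAY); print(a[205:300,280].tolist())
```

```text
cover ring [[ 0.6095 -0.0461  0.028 ]] [[0.1072 0.0072]]
dark [[0.6147 0.0171 0.0135]] [[0.1101 0.0705]]
rim top inner [[ 0.6391 -0.0511  0.025 ]] [[0.1369 0.0033]]
rimtop inner R [[ 0.6338 -0.1422  0.025 ]] [[ 0.1349 -0.088 ]]
[44, 46, 44, 47, 66, 91, 99, 102, 98, 99, 94, 93, 97, 97, 100, 103, 108, 114, 112, 112, 115, 113, 114, 114, 116, 115, 116, 115, 113, 114, 114, 105, 108, 100, 87, 79, 79, 82, 82, 78, 74, 81, 87, 93, 89, 99, 94, 96, 90, 94, 93, 89, 92, 90, 96, 96, 94, 97, 91, 80, 57, 45, 47, 56, 47, 46, 69, 96, 95, 96, 97, 99, 93, 95, 93, 95, 94, 94, 98, 94, 96, 93, 96, 93, 96, 96, 95, 89, 93, 93, 95, 96, 91, 90, 93]
```

Request:
step_arm --pt "0 -0.3 0 0 0 0 5.3" --pt "0 -0.4 0 0 0 0 5.3" --pt "0 -0.4 0 0 0 0 5.3" --pt "0 -0.4 0 0 0 0 5.3" --pt "0 -0.3 0 0 0 0 5.3" --pt "0 -0.2 0 0 0 0 5.3" --pt "0 0 0 0 0 0 5.3"

```text
time: 16.35
position: [0.6143, -0.026, 0.0271]
ee_rot: [-0.0, 0.996, -0.088, 0.0]
force: [0.5, 0.2, 1.2]
gripper_width: 0.618
grip_force: 0.0
```

Run:
```python
from h import *
from plant import r,vision
s=r.state(); print(s["time"],s["position"],inv(s["position"]),s["gripper_width"]*8.54,s["force"],s["grip_force"],delta(s,[*world(.109,.069),.027]))
i=vision.camera_info("wrist"); a=vision.snapshot("wrist"); cv2.imwrite("pics/w4.png",a); np.save("w4.npy",i,allow_pickle=True)
g=cv2.cvtColor(a,cv2.COLOR_BGR2GRAY); u=proj(i,[*s["position"][:2],.028])[0]; print(u); u=u.astype(int)
# dark ring of cover: threshold locally
w=g[u[1]-45:u[1]+55,u[0]-50:u[0]+50]; b=cv2.adaptiveThreshold(w,255,cv2.ADAPTIVE_THRESH_MEAN_C,cv2.THRESH_BINARY_INV,21,8)
k,l,st,ce=cv2.connectedComponentsWithStats(b)
for q in range(1,k):
    if st[q,4]>100: c=st[q,:2]+st[q,2:4]/2+u-[50,45]; W=onz(i,c,.028); print(st[q],c,inv(W).round(4))
```

```text
16.35 [ 0.61432763 -0.02595419  0.02710296] [[0.11127823 0.02748887]] 5.280867849661855 [0.53458379 0.21283908 1.17169686] 0.0 (array([-0.8 , -4.08,  0.01]), array([-0.  , -0.  , -1.59]))
[279.75859947 295.97563056]
[  0   0  30  28 153] [244. 264.] [[0.1285 0.04  ]]
[ 78   0  22  19 112] [318.  259.5] [[0.1263 0.0095]]
[   5   15   95   85 1845] [281.5 307.5] [[0.1054 0.0275]]
```

Request:
step_arm --pt "0 0 0 0 0 -0.8 5.3" --pt "0 0 0 0 0 -0.8 5.3" --pt "0 -0.3 0 0 0 0 5.3" --pt "0 -0.4 0 0 0 0 5.3" --pt "0 -0.4 0 0 0 0 5.3" --pt "0 -0.3 0 0 0 0 5.3" --pt "0 -0.2 0 0 0 0 5.3" --pt "0 0 0 0 0 0 5.3"

```text
time: 17.2
position: [0.6148, -0.0099, 0.0271]
ee_rot: [-0.0, 1.0, -0.018, 0.0]
force: [-0.1, 0.7, -0.0]
gripper_width: 0.618
grip_force: 0.0
```

Request:
step_arm --pt "0 -0.2 0 0 0 0 5.3" --pt "0 -0.2 0 0 0 0 5.3" --pt "0 -0.2 0 0 0 0 5.3" --pt "0 -0.2 0 0 0 0 5.3" --pt "0 0 0 0 0 0 5.3"

```text
time: 17.7
position: [0.6151, -0.0021, 0.0271]
ee_rot: [-0.0, 1.0, -0.018, 0.0]
force: [-0.6, 0.3, 0.2]
gripper_width: 0.619
grip_force: 0.0
```

Request:
step_arm --pt "0 -0.2 0 0 0 0 5.3" --pt "0 -0.2 0 0 0 0 5.3" --pt "0 -0.2 0 0 0 0 5.3" --pt "0 0 0 0 0 0 5.3"

```text
time: 18.1
position: [0.6153, 0.0038, 0.0271]
ee_rot: [-0.0, 1.0, -0.018, 0.0]
force: [-0.3, 1.2, -0.3]
gripper_width: 0.621
grip_force: 0.0
```

Request:
step_arm --pt "0 -0.1 0 0 0 0 5.3" --pt "0 -0.1 0 0 0 0 5.3" --pt "0 -0.1 0 0 0 0 5.3" --pt "0 -0.1 0 0 0 0 5.3"

```text
time: 18.5
position: [0.6154, 0.0073, 0.0271]
ee_rot: [0.0, 1.0, -0.018, -0.0]
force: [0.3, -1.4, 1.0]
gripper_width: 0.619
grip_force: 0.6
```

Request:
step_arm --pt "0 -0.1 0 0 0 0 5.3" --pt "0 -0.1 0 0 0 0 5.3" --pt "0 -0.1 0 0 0 0 5.3"

```text
time: 18.8
position: [0.6156, 0.0104, 0.0271]
ee_rot: [0.0, 1.0, -0.018, -0.0]
force: [-0.5, -0.6, 1.6]
gripper_width: 0.622
grip_force: 0.7
```

Request:
step_arm --pt "0 -0.1 0 0 0 0 5.3" --pt "0 -0.1 0 0 0 0 5.3"

```text
time: 19.0
position: [0.6156, 0.0124, 0.0271]
ee_rot: [-0.0, 1.0, -0.018, -0.0]
force: [0.0, -2.0, 1.0]
gripper_width: 0.621
grip_force: 0.6
```

Request:
step_arm --pt "0 -0.1 0 0 0 0 5.3" --pt "0 -0.1 0 0 0 0 5.3"

```text
time: 19.2
position: [0.6156, 0.0147, 0.027]
ee_rot: [-0.0, 1.0, -0.018, -0.0]
force: [-0.3, -0.5, 0.4]
gripper_width: 0.62
grip_force: 0.3
```

Request:
step_arm --pt "0 -0.1 0 0 0 0 5.3" --pt "0 0 0 0 0 0 5.3"

```text
time: 19.4
position: [0.6157, 0.0158, 0.027]
ee_rot: [-0.0, 1.0, -0.018, -0.0]
force: [0.2, -0.4, 0.2]
gripper_width: 0.621
grip_force: 0.1
```

Request:
step_arm --pt "0 -0.1 0 0 0 0 5.3" --pt "0 0 0 0 0 0 5.3"

```text
time: 19.6
position: [0.6158, 0.0165, 0.0271]
ee_rot: [-0.0, 1.0, -0.018, 0.0]
force: [-0.8, 0.1, 0.1]
gripper_width: 0.621
grip_force: 0.1
```

Run:
```python
from h import *
from plant import r,vision
s=r.state(); print(s["time"],s["position"],inv(s["position"]),s["gripper_width"]*8.54,s["force"],s["grip_force"])
a=vision.snapshot("wrist"); b=vision.snapshot("side")
cv2.imwrite("pics/m5.png",np.hstack([a[190:420,90:490],cv2.resize(b[150:265,220:420],(400,230))]))
```

```text
19.6 [0.61578686 0.01647673 0.02708714] [[0.11120551 0.06994481]] 5.301533937168097 [-0.77190684  0.06164449  0.14601118] 0.06533742416650057
```

View pics/m5.png

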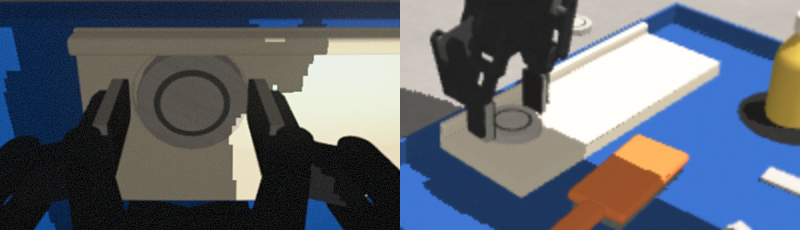

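The cover now lies over the pocket: its ring is at crop (191,103) and no pocket edge shows. I'll probe for the stop.

Request:
step_arm --pt "0 -0.1 0 0 0 0 5.3" --pt "0 0 0 0 0 0 5.3"

```text
time: 19.9
position: [0.6158, 0.0173, 0.0271]
ee_rot: [0.0, 1.0, -0.018, 0.0]
force: [0.8, -0.9, 0.0]
gripper_width: 0.619
grip_force: 0.3
```

Request:
step_arm --pt "0 -0.05 0 0 0 0 5.3" --pt "0 0 0 0 0 0 5.3"

```text
time: 20.1
position: [0.6158, 0.0177, 0.0271]
ee_rot: [0.0, 1.0, -0.018, -0.0]
force: [-0.3, -1.2, -0.5]
gripper_width: 0.629
grip_force: 0.5
```

Request:
step_arm --pt "0 -0.05 0 0 0 0 5.3" --pt "0 0 0 0 0 0 5.3"

```text
time: 20.3
position: [0.6159, 0.0183, 0.0271]
ee_rot: [0.0, 1.0, -0.018, 0.0]
force: [-0.4, -1.9, 0.5]
gripper_width: 0.612
grip_force: 0.6
```

Request:
step_arm --pt "0 -0.05 0 0 0 0 5.3" --pt "0 0 0 0 0 0 5.3"

```text
time: 20.5
position: [0.6159, 0.0189, 0.0271]
ee_rot: [-0.0, 1.0, -0.018, 0.0]
force: [0.4, -1.6, 0.0]
gripper_width: 0.621
grip_force: 0.5
```

Request:
step_arm --pt "0 -0.05 0 0 0 0 5.3" --pt "0 0 0 0 0 0 5.3"

```text
time: 20.7
position: [0.6159, 0.019, 0.0271]
ee_rot: [0.0, 1.0, -0.018, -0.0]
force: [-0.3, -3.4, 0.4]
gripper_width: 0.622
grip_force: 1.0
```

Run:
```python
from h import *
from plant import r,vision
s=r.state(); print(s["time"],s["position"],inv(s["position"]),s["force"],s["grip_force"])
i=vision.camera_info("wrist");a=vision.snapshot("wrist"); cv2.imwrite("pics/w6.png",a)
# ring ellipse sizes: before (w4/m5 cover at z .028) vs now
M=cv2.imread("pics/m5.png")[:,:400]
for n,c in(("m5",M),("now",a[190:420,90:490])):
    g=cv2.GaussianBlur(cv2.cvtColor(c,cv2.COLOR_BGR2GRAY),(3,3),0)
    print(n,"row",g[103,125:262].tolist()); print(" col",g[40:160,191].tolist())
```

```text
20.7 [0.6158602  0.01903303 0.02709626] [[0.11118657 0.07250209]] [-0.31428578 -3.40555685  0.447228  ] 1.0205522552132607
m5 row [20, 23, 23, 24, 37, 65, 89, 95, 92, 87, 89, 91, 87, 82, 81, 81, 83, 83, 82, 84, 85, 84, 83, 84, 84, 84, 85, 83, 70, 51, 41, 42, 43, 44, 50, 63, 77, 84, 85, 84, 84, 85, 85, 85, 85, 85, 83, 83, 85, 85, 84, 84, 83, 83, 83, 83, 84, 83, 83, 83, 85, 84, 83, 84, 83, 81, 81, 82, 82, 82, 82, 82, 83, 84, 84, 84, 85, 84, 84, 85, 85, 85, 85, 85, 85, 85, 86, 86, 86, 86, 86, 86, 86, 85, 85, 86, 87, 83, 70, 53, 43, 44, 45, 47, 56, 72, 83, 86, 86, 85, 84, 85, 84, 83, 84, 85, 84, 83, 83, 84, 85, 75, 55, 37, 31, 30, 30, 29, 29, 31, 30, 28, 28, 29, 30, 30, 36]
 col [103, 104, 104, 106, 105, 104, 104, 103, 104, 105, 104, 102, 102, 100, 96, 90, 84, 84, 85, 84, 83, 84, 85, 85, 84, 84, 83, 84, 83, 73, 56, 45, 42, 42, 44, 52, 68, 82, 87, 85, 84, 83, 83, 83, 84, 85, 86, 85, 85, 85, 84, 84, 85, 85, 84, 84, 84, 84, 84, 83, 82, 81, 80, 81, 85, 87, 85, 83, 84, 84, 85, 87, 88, 87, 85, 86, 86, 85, 85, 84, 83, 85, 86, 85, 85, 85, 87, 88, 88, 87, 77, 57, 42, 39, 42, 53, 70, 80, 82, 84, 8
[... 459 characters left out ...]
5, 85, 85, 86, 86, 86, 86, 87, 84, 75, 61, 48, 44, 44, 44, 50, 64, 78, 84, 84, 84, 84, 84, 85, 85, 84, 83, 83, 84, 85, 85, 85, 78, 58, 37, 28, 27, 28, 29, 29, 28, 28, 27, 28, 29, 29, 29, 33]
 col [101, 102, 104, 105, 104, 104, 103, 103, 104, 105, 104, 104, 103, 101, 96, 90, 85, 84, 84, 84, 85, 85, 85, 86, 84, 84, 84, 84, 82, 71, 55, 44, 43, 45, 45, 52, 68, 80, 85, 86, 84, 83, 83, 85, 84, 84, 84, 85, 85, 85, 85, 85, 85, 85, 85, 84, 83, 82, 83, 83, 83, 83, 83, 83, 84, 84, 84, 84, 84, 84, 85, 84, 85, 85, 85, 86, 86, 84, 83, 84, 85, 85, 86, 87, 87, 87, 87, 86, 86, 86, 77, 56, 42, 39, 43, 54, 70, 82, 85, 84, 83, 81, 82, 83, 83, 81, 81, 82, 86, 95, 102, 105, 105, 105, 105, 105, 105, 105, 105, 104]
```

The push peaked near 2 N at y=0.012 and then relaxed. It is now rising against a stop, and the disc shows less side wall (93 px against 106 px before), so it looks dropped in. I'll back off, open, lift clear and verify.

Request:
step_arm --pt "0 0.15 0 0 0 0 5.4" --pt "0 0.1 0 0 0 0 6" --pt "0 0 0 0 0 0 6.5" --pt "0 0 0 0 0 0 6.5" --pt "0 0 -0.5 0 0 0 6.5" --pt "0 0 -2 0 0 0 6.5" --pt "0 0 -4 0 0 0 6.5" --pt "0 0 -4 0 0 0 6.5" --pt "-2 2 -3 0 0 0 6.5" --pt "-2 2 0 0 0 0 6.5" --pt "0 0 0 0 0 0 6.5" --pt "0 0 0 0 0 0 6.5"

```text
time: 21.95
position: [0.5743, -0.0221, 0.1627]
ee_rot: [0.0, 1.0, -0.019, 0.0]
force: [0.6, 0.7, -0.0]
gripper_width: 0.759
grip_force: 0.0
```

Run:
```python
from h import *
from plant import r,vision
s=r.state(); print(s["time"],s["position"],s["force"])
i=vision.camera_info("wrist");a=vision.snapshot("wrist"); b=vision.snapshot("side"); np.save("w7.npy",i,allow_pickle=True); cv2.imwrite("pics/w7.png",a)
c=proj(i,[*world(.1085,.069),.023])[0].astype(int); print(c)
x0=max(c[0]-100,0); y0=max(c[1]-75,0); p=a[y0:y0+150,x0:x0+200]; print(x0,y0,p.shape)
q=proj(vision.camera_info("side"),[*world(.1085,.069),.023])[0].astype(int); print(q)
cv2.imwrite("pics/m7.png",np.hstack([cv2.resize(p,(400,300),interpolation=cv2.INTER_CUBIC),cv2.resize(b[q[1]-38:q[1]+37,q[0]-50:q[0]+50],(400,300),interpolation=cv2.INTER_CUBIC)]))
```

```text
21.95 [ 0.57426454 -0.02209668  0.16273392] [ 0.55279978  0.70362981 -0.02396913]
[228 154]
128 79 (150, 200, 3)
[275 209]
```

View pics/m7.png

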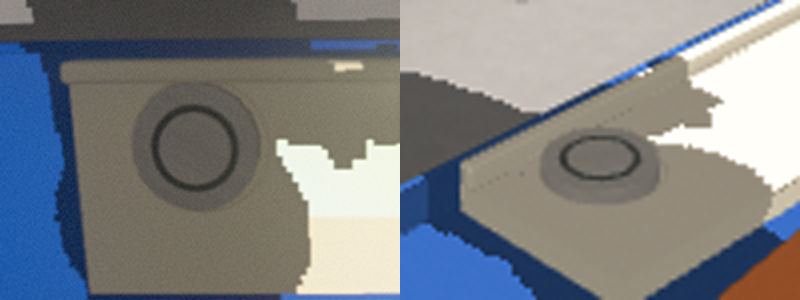

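The cover lies centred in the pocket, its ring at left crop (195,147), and no pocket edge shows. I'll settle its height numerically from the apparent ring sizes and by triangulation.

Run:
```python
from h import *
from plant import vision
S=vision.camera_info("side"); W=np.load("w7.npy",allow_pickle=True).item()
def ring(path,c,h,off=(0,0)):
    g=cv2.imread(path,0); x,y=int(c[0])-h,int(c[1])-h; w=cv2.resize(g[y:y+2*h,x:x+2*h],None,fx=4,fy=4,interpolation=cv2.INTER_CUBIC)
    b=(w<62).astype(np.uint8); k,l,st,ce=cv2.connectedComponentsWithStats(b)
    ctr=2*h*2; best=[]
    for q in range(1,k):
        m=st[q]; cx,cy=m[0]+m[2]/2,m[1]+m[3]/2
        if np.hypot(cx-ctr,cy-ctr)<h and m[2]>h and m[0]>0 and m[1]>0: best.append((m[2]/4,m[3]/4,x+cx/4-.4,y+cy/4-.4))
    return best
print("w3",ring("pics/w3.png",(280,298),46)); print("w4",ring("pics/w4.png",(280,298),46))
print("w6",ring("pics/w6.png",(281,293),46)); print("w7",ring("pics/w7.png",(225,152),32))
Ms,cs=cam(S);Mw,cw=cam(W)
for us,uw in [((275,210.2),(225.2,152.2)),((275,209.7),(225.2,152.2))]:
    a=onz(S,us,0)[0]-cs; b=onz(W,uw,0)[0]-cw; A=np.c_[a,-b]; t=np.linalg.lstsq(A,cw-cs,rcond=None)[0]
    P=(cs+a*t[0]+cw+b*t[1])/2; print("tri",P,inv(P),np.linalg.norm(cs+a*t[0]-cw-b*t[1]))
for z in(.0235,.028): print(z,inv(onz(S,(275,210.2),z)),inv(onz(W,(225.2,152.2),z)))
```

```text
w3 [(np.float64(78.0), np.float64(67.0), np.float64(279.85), np.float64(298.35))]
w4 [(np.float64(78.25), np.float64(67.5), np.float64(281.225), np.float64(298.35))]
w6 [(np.float64(76.5), np.float64(66.25), np.float64(282.1), np.float64(292.725))]
w7 [(np.float64(43.0), np.float64(43.25), np.float64(224.85), np.float64(152.725))]
tri [0.61379435 0.01734554 0.02189749] [[0.10918295 0.07074117]] 0.0020427238576277897
tri [0.61392502 0.01720758 0.02276112] [[0.10931851 0.07060801]] 0.002052648382418215
0.0235 [[0.1066932  0.07173613]] [[0.11015142 0.07123443]]
0.028 [[0.10168237 0.07660459]] [[0.11087584 0.07055911]]
```

The ring's top triangulates to z ≈ 0.022 (0.0235 expected if seated, 0.028 if not). Its apparent size also shrank by about 2%, so the cover is seated. Handing in.

Run:
```python
from plant import job
print(job.job_done())
```

```text
the job is handed in; nothing more can be done
None
```

The job is handed in: the bottle stands upright on the mat and the drain cover is seated in the pocket, reached with pushes of up to about 3.4 N in the readings; I viewed 11 pictures, one over the limit of 10.

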